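Set out the staining bench and lock the light shield over the amber sample

TASK

Set the bench up for light-sensitive staining: stand the red-capped bottle inside the rim of the red coaster and the green-capped bottle inside the rim of the green coaster, and stand the amber jar inside the small ring of the aluminium locking base. With the jar in place, lower the black light shield over it, with its two yellow ears in the gaps between the base's blue clips, until it is fully down, then twist it about a quarter turn, either way, so that both ears lie squarely under the clips. Set the glass down rather than dropping it, and leave the pink tube rack and the empty beaker where they are.

Things in the scene. Friction and masses are not known exactly. Their poses are not given: they have to be found in the camera images.
- red_bottle: Round glass bottle with paper label and red screw cap, loose, about 0.14 kg. Body 48 mm in diameter up to 50 mm, sloping shoulder to 66 mm, cap 32 mm in diameter from 66 to 95 mm (its flat top). Grip the cap from above. Origin: centre of the underside; z up.
- green_bottle: Round glass bottle with paper label and green screw cap, loose, about 0.14 kg. Body 48 mm in diameter up to 50 mm, sloping shoulder to 66 mm, cap 32 mm in diameter from 66 to 95 mm (its flat top). Grip the cap from above. Origin: centre of the underside; z up.
- amber_jar: Cylindrical amber glass sample jar with white cap, loose, about 0.11 kg, 40 mm in diameter all the way up, 62 mm high (cap from 44 to 62 mm). Origin: centre of the underside; z up.
- light_shield: Loose black hollow cover, mouth down, 0.16 kg; outside 74 mm in diameter, 79 high; cavity 68 wide, 74 deep. On top a grey grip bar along x, 56 long, 14 wide, from 78 to 107 mm up. At the mouth two yellow ears, 18 wide, 5 thick, stick out along +x and -x (in line with the bar) to 53 mm from the axis. Origin: centre of the mouth; z up. Half a turn makes no difference.
- lock_base: Fixed aluminium disc, 136 mm wide, face at z 6 mm. Central steel ring (radius 27 to 29.5, top at 12): jar stands inside, shield outside (4.5 mm play), both on the face. Two blue clips at +x and -x, 24 wide: post at radius 59, lip inward to 45, 16 to 21 mm up; ears slide under from either side, no stop. Ears drop in if the x axes are over 0.6 rad apart; locked in line. Origin: underside centre.
- red_coaster: Fixed round red coaster with a white centre disc, 90 mm in diameter. Floor 4 mm above the table, with a raised rim (inner radius 39 mm, top at 7 mm). Takes the red-capped bottle: centred, it has 15 mm of play all round. Origin: centre of the underside, on the table.
- green_coaster: Fixed round green coaster with a white centre disc, 90 mm in diameter. Floor 4 mm above the table, with a raised rim (inner radius 39 mm, top at 7 mm). Takes the green-capped bottle: centred, it has 15 mm of play all round. Origin: centre of the underside, on the table.
- tube_rack: Bystander, to be left alone: loose pink (magenta) tube rack, 86 mm (its x) by 56 mm (its y), 30 mm high, with rows of dark holes. Origin: centre of the underside.
- beaker: Bystander, to be left alone: loose empty glass beaker, 66 mm in diameter, 75 mm high, open at the top. Origin: centre of the underside.

How it is judged:
On the way, in this order (a step that is already met when the one before it is completed fails the run):
1. the amber jar stands inside the ring of the locking base (horizontal distance between amber_jar and lock_base below 0.009 m and z of amber_jar in the frame of lock_base below 0.0085 m and angle between amber_jar's own z axis and vertical below 0.06 rad), for 0.2 s.
2. the light shield is fully down on the base over the jar (all of step 1 and horizontal distance between light_shield and lock_base below 0.007 m and z of light_shield in the frame of lock_base below 0.0085 m and angle between light_shield's own z axis and vertical below 0.06 rad), for 0.1 s.
3. the shield is twisted until its ears lie under the clips (all of step 2 and angle between the x axis of light_shield and the x axis of lock_base, either way round below 0.3 rad), for 0.2 s.
At the end, for the whole second after the job is handed in: Each bottle upright on the floor of its own coaster, within 16 mm of its centre; the jar upright on the base, within 9 mm of its centre; the shield down over it, within 7 mm of the centre, ears within 0.3 rad of the clips; uprights within 3 degrees; all released and at rest (all of step 3 and horizontal distance between red_bottle and red_coaster below 0.016 m and z of red_bottle in the frame of red_coaster between 0.002 and 0.0065 m and angle between each of red_bottle, green_bottle's own z axis and vertical below 0.06 rad and horizontal distance between green_bottle and green_coaster below 0.016 m and z of green_bottle in the frame of green_coaster between 0.002 and 0.0065 m and linear speed of each of red_bottle, green_bottle, amber_jar, light_shield below 0.02 m/s and angular speed of each of red_bottle, green_bottle, amber_jar, light_shield below 0.15 rad/s); the robot touches nothing.
It fails at once if the pink rack or the beaker is pushed more than 25 mm (distance of any of tube_rack, beaker from where it was at the start of the episode above 0.025 m).
It fails at once if a bottle or the jar is dropped (falls free by more than about 18 mm) ((linear speed of red_bottle above 0.6 m/s and contact force between the fingers and red_bottle below 0.01 N) or (linear speed of green_bottle above 0.6 m/s and contact force between the fingers and green_bottle below 0.01 N) or (linear speed of amber_jar above 0.6 m/s and contact force between the fingers and amber_jar below 0.01 N)).
It also fails if it takes over 109 s, if anything falls off the work surface, if the arm or the gripper's body presses on something with over 40 N, if the wrist force passes 120 N, or if a joint passes its speed limit or range.

ROBOT

A 6-joint arm with a two-finger parallel gripper is mounted at the origin on the work surface. World frame = base frame: x ahead of the robot, y to its left, z up, the work surface at z = 0. Lengths are in m, angles in rad, forces in N, time in s.
With the tool pointing down it reaches from about 0.25 to 0.725 m from the base axis. Payload 9.7 kg.
Tool frame: the origin (TCP) lies on the mounting face of the last link; the fingertips stand 173 mm ahead of it and the grasp point (between the pads) lies 155 mm ahead of it; z points along the fingers, y is the line along which they close (so a half turn about z gives the same grasp; the last joint's range is limited). The gripper opens to 85 mm and grips with 20 to 120 N. Pads are 22 mm wide; open, the fingers measure 114 mm over their backs; the gripper's body (76 mm by 85 mm) begins 54 mm behind the grasp point. The pads swing forward as they close: fully open they stand 13 mm farther back than shut.
Start: joints at [-1.213, 0.087, 0.176, 1.66, 0, 1.571], TCP at [0.193, -0.515, 0.405] pointing down, gripper open.
Joint ranges: [-3.13, 3.13], [-0.85, 1.81], [-1.15, 1.24], [-2.2, 2.28], [-1.44, 1.52], [-3.14, 3.14]. Speed limits (rad/s): [2.22, 2.22, 2.57, 3.14, 3.14, 3.14].

INTERFACE

Orientations are given as a rotation vector (axis times angle).
In Python, from workcell import bot, get_image, camera_info, hand_in, boxes_of, regions_of, pinpoint gives the robot as it stands.
- The arm moves only by the tool jog_arm, never from a script. Its argument "targets" is a list of rows, each an object with "travel": the shift along the tool's x, y, z in cm, a list of three; "rotation": the turn, a rotation vector about the tool's x, y, z in rad, a list of three. A call has exactly 5 rows; each row shifts and turns the commanded pose from where the row before left it, along the tool's axes as they then stand; what a row does not reach is not made up. A row lasts 1/8 s, in which the tool goes at most 62.5 mm and 10.7 degrees, less where a joint would pass 70% of its speed; a pose out of reach is approached as far as the arm can. A call is refused whole if a number of a shift passes 6.25 or a number of a turn 0.188, either way. A call with a gripper value outside its range is refused whole. "hand" is the closure, from 0 (fully open) to 1 (shut), set as the call begins (left out, the last holds). The fingers move at their own pace and stop on an object; "force" is the grip in N (left out, the last holds). Time passes only in rows, so rows that do not move let the fingers close, or fill a call up. It gives the time, the measured TCP pose, the force, the opening and the grip force at its end, in the units of the state.
- bot.read_state(): the state, without advancing time (a new reading comes with each control period).
- get_image(name): name is "side" or "top" or "wrist"; returns (picture, depth): 400x640x3 uint8, red, green, blue; 400x640 float32, m along the optical axis (not along the pixel's ray), 0 where there is no reading.
- camera_info(name): a dict with "vfov" (degrees; the focal length in pixels is half the picture's height over the tangent of half this angle, whatever the lens; pixels are square), "cx", "cy" (the principal point, pixels), "k1" (the pictures are not rectified: a ray, as slopes to the right and down, at radius r is drawn at 1 + k1 r^2 times it, then the intrinsics apply), "view" (4x4, takes a point from world to camera coordinates). Camera axes: x right, y down, z forward; pixel columns grow to the right and rows downward; lengths in m; the calibration is good to about 2 mm. A picture is of the moment at which its call begins: read the wrist's pose just before it. camera_info takes no time and is no camera call; for the wrist camera it gives the pose at the moment of the call.
- hand_in(): hands the job in; it is judged then, once.
Trained networks look in the newest picture that a camera, given by its name, has taken for a name from the list of things; names that differ only in an ending like _2 or _b are one class to them, and where a whole thing is asked for, a point or a joint stands for the part that bears it (a point fixed in the world has none). Each returns a list of dicts, best first, with "confidence" (0 to 1); they miss things now and then, are a little off and sometimes report something else, mostly with a low value. They report only what shows in the picture. A call takes as long as a camera call.
- boxes_of(thing, camera): "at" ([x, y, z] in m, in world coordinates, good to about 4 mm: the middle of the surface that is visible of it).
- regions_of(thing, camera): "mask" (400x640 bool, what is visible of it).
- pinpoint(thing, camera): "at" ([x, y, z] in m, in world coordinates, good to about 4 mm: a listed point, or the origin of a listed thing).
The state is a dict: "time": time; "joints": joint angles; "qvel": joint speeds; "joint_torque": joint torques, N m; "ee_pos": TCP position; "ee_rot": TCP orientation; "contact_force": force on the tool from outside, world axes, zero at the start; "ft_torque": the same for the moment, N m; "gripper_width": finger opening in m; "grip_force": force on a finger pad.
Only numpy, scipy, OpenCV 4.12 (cv2) and the standard library are available. Lean on these libraries where they do the work, as an engineer would, in place of code of your own. Each camera call takes 0.05 s, during which the arm holds its last target. There are 200 camera calls.

## Working session

There is one attempt and no reset: what is moved stays moved. The work goes in short steps, Python scripts to look and compute and a tool call to move; the robot and the scene stay as the last step left them, time stands still between calls to the robot, and variables do not carry over. Pictures are saved under pics/ and viewed, at most 14 in all, crops included, and the job is handed in when it is done.

Besides the shell and the picture viewer there is one more tool, called after ">>>" as name(argument=value, ...) on one line, values as JSON. jog_arm: Moves the arm, as the interface text tells. Its arguments: {"type":"object","properties":{"targets":{"type":"array","items":{"type":"object","properties":{"travel":{"type":"array","items":{"type":"number"}},"rotation":{"type":"array","items":{"type":"number"}}}}},"hand":{"type":"number"},"force":{"type":"number"}},"required":["targets"]}

```bash
ls; mkdir -p pics; cat > h.py <<'E'
import numpy as np, cv2
from workcell import bot,get_image,camera_info,hand_in,boxes_of,regions_of,pinpoint
from scipy.spatial.transform import Rotation as R
def save(im,n): cv2.imwrite('pics/'+n,im[:,:,::-1])
def cloud(name,d,ci=None):
    ci=ci or camera_info(name); f=200/np.tan(np.radians(ci['vfov'])/2)
    v,u=np.mgrid[0:400,0:640].astype(float)
    K=np.array([[f,0,ci['cx']],[0,f,ci['cy']],[0,0,1]])
    xd=(u-ci['cx'])/f; yd=(v-ci['cy'])/f; x,y=xd.copy(),yd.copy()
    for _ in range(15):
        s=1+ci['k1']*(x*x+y*y); x,y=xd/s,yd/s
    P=np.stack([x*d,y*d,d],-1); M=np.linalg.inv(np.array(ci['view']))
    W=P@M[:3,:3].T+M[:3,3]; W[d<=0]=np.nan
    return W
E
python3 - <<'E'
from h import *
s=bot.read_state(); print({k:np.round(v,3) for k,v in s.items()})
T=['red_bottle','green_bottle','amber_jar','light_shield','lock_base','red_coaster','green_coaster','tube_rack','beaker']
for c in ['top','side']:
    im,d=get_image(c); save(im,c+'0.png'); np.savez(c+'0.npz',im=im,d=d)
    W=cloud(c,d)
    for t in T:
        p=pinpoint(t,c)[:2]; r=regions_of(t,c)[:1]
        o=[(np.round(q['at'],3).tolist(),round(q['confidence'],2)) for q in p]
        if r:
            m=r[0]['mask']; w=W[m]; w=w[~np.isnan(w[:,0])]
            vv,uu=np.nonzero(m)
            if len(w): print(c,t,o,'reg',m.sum(),round(r[0]['confidence'],2),'px',int(uu.mean()),int(vv.mean()),'med',np.round(np.median(w,0),3),'p2',np.round(np.percentile(w,2,axis=0),3),'p98',np.round(np.percentile(w,98,axis=0),3))
        else: print(c,t,o)
E
```

```text
pics
{'time': np.float64(0.0), 'joints': array([-1.213,  0.087,  0.175,  1.66 ,  0.   ,  1.571]), 'qvel': array([-0.001,  0.   , -0.   ,  0.001,  0.   ,  0.001]), 'joint_torque': array([-2.0000e-03, -5.2039e+01,  4.6480e+01,  1.6000e-02, -0.0000e+00,
        0.0000e+00]), 'ee_pos': array([ 0.193, -0.515,  0.404]), 'ee_rot': array([-3.09 , -0.559,  0.   ]), 'contact_force': array([-0.003,  0.119,  0.312]), 'ft_torque': array([ 0.005, -0.007, -0.019]), 'grip_force': np.float64(0.0), 'gripper_width': np.float64(0.085)}
top red_bottle [([0.387, 0.294, -0.003], 0.8), ([0.401, -0.263, -0.001], 0.49)] reg 366 0.64 px 208 252 med [0.386 0.283 0.062] p2 [0.364 0.269 0.02 ] p98 [0.407 0.305 0.098]
top green_bottle [([0.468, 0.092, -0.001], 0.88)] reg 310 0.82 px 287 218 med [0.464 0.089 0.062] p2 [0.445 0.07  0.021] p98 [0.488 0.116 0.098]
top amber_jar [([0.522, 0.409, 0.001], 0.81)] reg 326 0.83 px 166 197 med [0.523 0.397 0.061] p2 [0.505 0.384 0.002] p98 [0.549 0.427 0.066]
top light_shield [([0.445, -0.076, -0.001], 0.87)] reg 793 0.74 px 356 225 med [ 0.443 -0.079  0.08 ] p2 [ 0.412 -0.1
[... 1438 characters left out ...]
5 med [ 0.439 -0.055  0.067] p2 [ 0.41  -0.108  0.001] p98 [ 0.479 -0.039  0.107]
side lock_base [([0.402, -0.266, 0.003], 0.85)] reg 1197 0.94 px 390 167 med [ 0.402 -0.254  0.006] p2 [ 0.342 -0.319  0.001] p98 [ 0.461 -0.197  0.022]
side red_coaster [([0.632, 0.227, -0.002], 0.76)] reg 957 0.58 px 237 271 med [0.628 0.231 0.005] p2 [0.588 0.191 0.   ] p98 [0.668 0.271 0.009]
side green_coaster [([0.674, 0.02, 0.002], 0.75)]
side tube_rack [([0.517, -0.42, -0.002], 0.86)] reg 405 0.67 px 369 125 med [ 0.515 -0.395  0.028] p2 [ 0.48  -0.447  0.004] p98 [ 0.555 -0.368  0.033]
side beaker [] reg 628 0.95 px 315 151 med [ 0.609 -0.187  0.049] p2 [ 0.581 -0.249  0.   ] p98 [ 0.64  -0.168  0.076]
```

```bash
cat > m.py <<'E'
from h import *
out={}
for c in ['top','side']:
    z=np.load(c+'0.npz'); im,d=z['im'],z['d']; W=cloud(c,d); hsv=cv2.cvtColor(im,cv2.COLOR_RGB2HSV)
    def near(x,y,r,lo,hi): return (np.hypot(W[...,0]-x,W[...,1]-y)<r)&(W[...,2]>lo)&(W[...,2]<hi)
    for n,x,y,r,lo,hi in [('redcap',.386,.29,.035,.088,.11),('grncap',.467,.091,.035,.088,.11),('jar',.522,.402,.035,.056,.075),('bar',.445,-.077,.05,.1,.12),
        ('redc',.63,.227,.06,.0025,.012),('grnc',.671,.021,.06,.0025,.012)]:
        w=W[near(x,y,r,lo,hi)][:,:3]
        if len(w)<5: print(c,n,len(w)); continue
        (cx,cy),rr=cv2.minEnclosingCircle(w[:,:2].astype(np.float32))
        rect=cv2.minAreaRect(w[:,:2].astype(np.float32)*1000)
        print(c,n,len(w),'mean',w.mean(0).round(4),'circ',round(cx,4),round(cy,4),round(rr,4),'ztop',np.percentile(w[:,2],90).round(4),'rect',np.round(rect[0],1),np.round(rect[1],1),round(rect[2],1))
        if n=='bar':
            e,v=np.linalg.eigh(np.cov(w[:,:2].T)); print('  bar ang',np.arctan2(v[1,1],v[0,1]))
    m=near(.401,-.264,.085,-.01,.04)
    w=W[m&(hsv[...,0]>95)&(hsv[...,0]<130)&(hsv[...,1]>120)]
    k,l,cen=cv2.kmeans(w.astype(np.float32),2,None,(3,50,1e-5),5,cv2.KMEANS_PP_CENTERS)
    print(c,'clips',len(w),cen.round(4), 'ang',np.arctan2(*(cen[0]-cen[1])[[1,0]]))
    w=W[near(.401,-.264,.085,.003,.009)]; print(' base circ',cv2.minEnclosingCircle(w[:,:2].astype(np.float32)))
    w=W[near(.445,-.077,.07,-.01,.02)&(hsv[...,0]>18)&(hsv[...,0]<38)&(hsv[...,1]>120)]
    print(c,'ears',len(w)); 
    if len(w)>8:
        k,l,cen=cv2.kmeans(w.astype(np.float32),2,None,(3,50,1e-5),5,cv2.KMEANS_PP_CENTERS); print(cen.round(4))
im=np.load('top0.npz')['im']; save(cv2.resize(im[100:300,120:520],None,fx=2,fy=2,interpolation=2),'topc.png')
E
python3 m.py
```

```text
top redcap 142 mean [0.3856 0.2913 0.0951] circ 0.3855 0.2919 0.0158 ztop 0.0974 rect [385.8 291.4] [29.1 28.8] 88.5
top grncap 135 mean [0.467  0.0931 0.0953] circ 0.4673 0.0934 0.0159 ztop 0.0979 rect [467.3  93.8] [29.8 29.5] 89.0
top jar 215 mean [0.5241 0.4039 0.0621] circ 0.5244 0.4044 0.0214 ztop 0.0646 rect [523.7 404.7] [37.8 41.8] 0.8
top bar 138 mean [ 0.4448 -0.0799  0.1074] circ 0.4447 -0.0798 0.0279 ztop 0.1099 rect [445. -80.] [55.2 14.1] 50.8
  bar ang 0.8915994011753949
top redc 820 mean [0.6278 0.2262 0.0054] circ 0.6298 0.227 0.0598 ztop 0.0083 rect [629.6 225.4] [113.  114.9] 44.2
top grnc 859 mean [0.6715 0.019  0.0054] circ 0.6708 0.0214 0.0595 ztop 0.0083 rect [671.5  19.9] [112.5 115.2] 35.2
top clips 127 [[ 0.3492 -0.2743  0.0223]
 [ 0.4568 -0.252   0.022 ]] ang -2.9365563
 base circ ((0.4008541405200958, -0.26415127515792847), 0.0848962664604187)
top ears 63
[[ 0.4164 -0.1159  0.0052]
 [ 0.4735 -0.045   0.0051]]
side redcap 192 mean [0.3854 0.2978 0.0944] circ 0.3859 0.2968 0.0165 ztop 0.0967 rect [385.8 297.4] [30.2 30.8] 23.9
side grncap 130 mean [0.4671 0.0986 0.0943] circ 0.4681 0.0962 0.0176 ztop 0.0966 rect [468.   96.5] [27.9 34.2] 22.0
side jar 309 mean [0.5241 0.409  0.0619] circ 0.5247 0.4084 0.0202 ztop 0.0642 rect [524.2 408.3] [37.2 38.8] 31.5
side bar 114 mean [ 0.4459 -0.074   0.1056] circ 0.4463 -0.075 0.028 ztop 0.1079 rect [445.8 -74.6] [55.7 17.8] 50.3
  bar ang 0.8882465261078983
side redc 847 mean [0.6289 0.2311 0.0051] circ 0.6299 0.2271 0.06 ztop 0.0075 rect [627.7 229.7] [119.2 107.2] 38.1
side grnc 578 mean [0.6734 0.023  0.0052] circ 0.6675 0.0212 0.0572 ztop 0.0076 rect [666.2  21.8] [102.7 108.8] 44.5
side clips 71 [[ 0.4555 -0.2469  0.0208]
 [ 0.3477 -0.2698  0.02  ]] ang 0.20948933
 base circ ((0.3995364308357239, -0.26455020904541016), 0.08386059105396271)
side ears 40
[[ 0.4719 -0.0403  0.005 ]
 [ 0.4132 -0.1114  0.0038]]
```

View pics/topc.png

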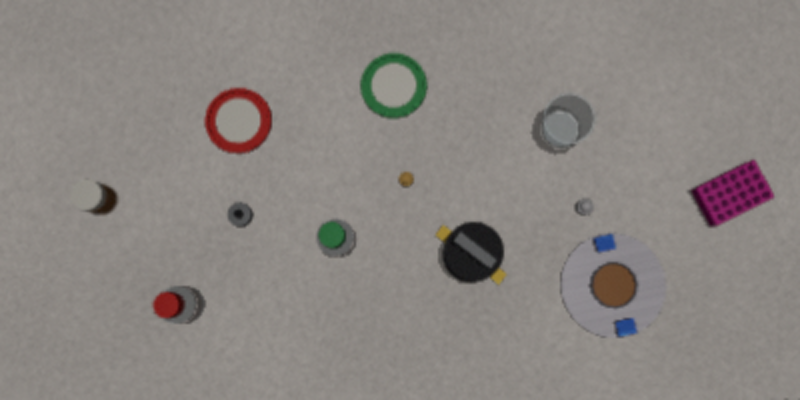

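View pics/side0.png

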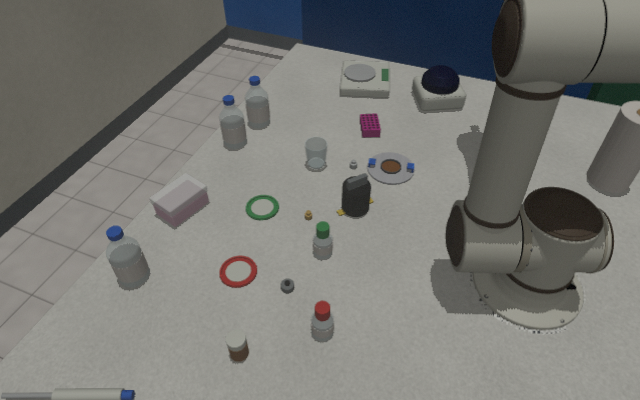

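>>> jog_arm(targets=[{"rotation":[0,0,0.179],"travel":[0,0,0]},{"rotation":[0,0,0.179],"travel":[0,0,0]},{"travel":[3.4,-4.2,0]},{"travel":[3.4,-4.2,0]},{"travel":[3.4,-4.2,0]}])

```text
$.targets[2]: bad value
```

>>> jog_arm(targets=[{"travel":[3.4,-4.2,0]},{"travel":[3.4,-4.2,0]},{"travel":[3.4,-4.2,0]},{"travel":[0,0,0]},{"travel":[0,0,0]}])

```text
$.targets[0]: bad value
```

```bash
python3 - <<'E'
from h import *
s=bot.read_state(); print(s['ee_pos'],R.from_rotvec(s['ee_rot']).as_matrix().round(3).tolist(),s['joints'].round(3) if hasattr(s['joints'],'round') else s['joints'])
ci=camera_info('wrist'); print({k:np.round(v,4).tolist() for k,v in ci.items()})
im,d=get_image('wrist'); save(im,'w1.png'); np.savez('w1.npz',im=im,d=d)
C=np.linalg.inv(np.array(ci['view'])); print('cam',C.round(3).tolist())
print(pinpoint('lock_base','wrist')[:2])
np.save('w1W.npy',cloud('wrist',d,ci))
E
```

```text
[ 0.19260591 -0.51516255  0.40470436] [[0.937, 0.35, 0.0], [0.35, -0.937, -0.0], [-0.0, 0.0, -1.0]] [-1.213  0.087  0.176  1.66  -0.     1.571]
{'vfov': 66.029, 'cx': 315.6045, 'cy': 200.1409, 'k1': -0.0421, 'view': [[0.3502, -0.9367, 0.0005, -0.5501], [-0.8989, -0.336, 0.2811, -0.0361], [-0.2631, -0.0989, -0.9597, 0.3789], [0.0, 0.0, 0.0, 1.0]]}
cam [[0.35, -0.899, -0.263, 0.26], [-0.937, -0.336, -0.099, -0.49], [0.001, 0.281, -0.96, 0.374], [0.0, 0.0, 0.0, 1.0]]
[]
```

View pics/w1.png

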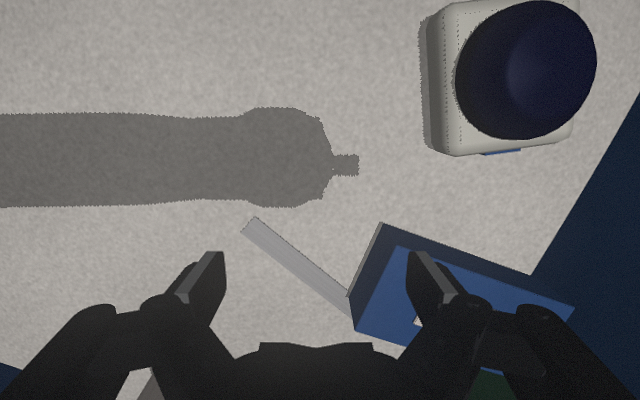

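The picture shows only the fingers (tips near (220,255) and (415,255)), because the moves were refused: each row needs both keys.

>>> jog_arm(targets=[{"rotation":[0,0,0.179],"travel":[0,0,0]},{"rotation":[0,0,0.179],"travel":[0,0,0]},{"travel":[3.4,-4.2,0],"rotation":[0,0,0]},{"travel":[3.4,-4.2,0],"rotation":[0,0,0]},{"travel":[3.4,-4.2,0],"rotation":[0,0,0]}])

```text
time: 2.62
ee_pos: [0.2953, -0.3879, 0.4047]
ee_rot: [3.141, -0.001, 0.0]
contact_force: [0.6, 0.3, 0.9]
gripper_width: 0.0858
grip_force: 0.0
```

>>> jog_arm(targets=[{"travel":[1,-4.2,0],"rotation":[0,0,0]},{"travel":[1,-4.2,0],"rotation":[0,0,0]},{"travel":[1,-4.2,0],"rotation":[0,0,0]},{"travel":[0,0,0],"rotation":[0,0,0]},{"travel":[0,0,0],"rotation":[0,0,0]}])

```text
time: 3.25
ee_pos: [0.3247, -0.2633, 0.4048]
ee_rot: [3.141, 0.001, 0.001]
contact_force: [0.5, -0.2, -0.6]
gripper_width: 0.0856
grip_force: 0.0
```

```bash
cat > w.py <<'E'
from h import *
import sys
n=sys.argv[1]
s=bot.read_state(); r=R.from_rotvec(s['ee_rot']).as_matrix(); print(s['time'],s['ee_pos'].round(4),'yaw',np.arctan2(r[1,0],r[0,0]).round(4),'j',np.round(s['joints'],2))
ci=camera_info('wrist'); im,d=get_image('wrist'); save(im,n+'.png'); W=cloud('wrist',d,ci); np.savez(n+'.npz',im=im,d=d,W=W)
for t in sys.argv[2:]:
    print(t,[(q['at'],q['confidence']) for q in pinpoint(t,'wrist')[:2]])
E
python3 w.py w2 lock_base
```

```text
3.25 [ 0.3247 -0.2633  0.4048] yaw 0.0004 j [-0.68 -0.23 -0.12  1.68 -0.    2.46]
lock_base [([0.3992, -0.2611, 0.0006], 0.86)]
```

View pics/w2.png

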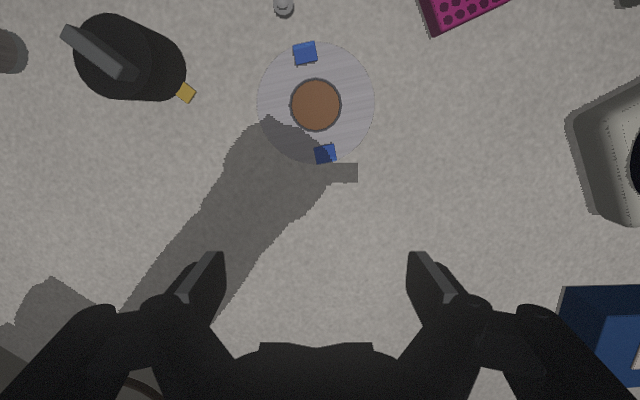

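The base is fully in view: brown centre at about (315,105), clips at (305,52) and (325,154). I'll measure it from this view.

```bash
cat > base.py <<'E'
from h import *
import sys
z=np.load(sys.argv[1]+'.npz'); im,W=z['im'],z['W']; hsv=cv2.cvtColor(im,cv2.COLOR_RGB2HSV)
near=np.hypot(W[...,0]-.4,W[...,1]+.263)<.085
br=(near&(hsv[...,0]<20)&(hsv[...,1]>90)).astype(np.uint8)
c=max(cv2.findContours(br,0,1)[0],key=cv2.contourArea); e=cv2.fitEllipse(c); print('ellipse',np.round(e,1) if 0 else e)
u,v=e[0]; print('ring ctr',W[int(round(v)),int(round(u))], 'mean',W[br>0].mean(0))
w=W[near&(hsv[...,0]>100)&(hsv[...,0]<130)&(hsv[...,1]>120)]
k,l,cen=cv2.kmeans(w.astype(np.float32),2,None,(3,50,1e-5),5,cv2.KMEANS_PP_CENTERS)
for i in (0,1):
    q=w[l[:,0]==i]; q=q[q[:,2]>.015]; print('clip',q.mean(0),len(q))
    cen[i]=q.mean(0)
dd=(cen[0]-cen[1]); print('mid',cen.mean(0),'ang',np.arctan(dd[1]/dd[0]))
E
python3 base.py w2
```

```text
ellipse ((315.0982666015625, 104.73477172851562), (46.130794525146484, 48.063133239746094), 178.63648986816406)
ring ctr [ 0.40260059 -0.26277805  0.00625552] mean [ 0.40265606 -0.26281263  0.00701816]
clip [ 0.45606892 -0.25185536  0.02112625] 417
clip [ 0.35031738 -0.27689545  0.02120399] 177
mid [ 0.40319318 -0.26437542  0.02116512] ang 0.23250028
```

>>> jog_arm(targets=[{"travel":[4,-4,0],"rotation":[0,0,-0.18]},{"travel":[4,-4,0],"rotation":[0,0,-0.18]},{"travel":[4,-4,0],"rotation":[0,0,-0.18]},{"travel":[4,-4,0],"rotation":[0,0,-0.18]},{"travel":[4,-4,0],"rotation":[0,0,-0.18]}])

```text
time: 3.98
ee_pos: [0.4385, -0.013, 0.4041]
ee_rot: [-2.826, -1.372, 0.001]
contact_force: [0.3, 0.7, -0.0]
gripper_width: 0.0854
grip_force: 0.0
```

>>> jog_arm(targets=[{"travel":[5,0,0],"rotation":[0,0,-0.18]},{"travel":[5,0,0],"rotation":[0,0,-0.18]},{"travel":[5,0,0],"rotation":[0,0,-0.18]},{"travel":[5,0,0],"rotation":[0,0,-0.13]},{"travel":[0,0,0],"rotation":[0,0,0]}])

```text
time: 4.6
ee_pos: [0.5151, 0.1685, 0.4034]
ee_rot: [-2.218, -2.223, 0.002]
contact_force: [-0.8, -0.6, 0.2]
gripper_width: 0.0852
grip_force: 0.0
```

>>> jog_arm(targets=[{"travel":[3,0.3,2],"rotation":[0,0,0]},{"travel":[3,0.3,2],"rotation":[0,0,0]},{"travel":[3,0.3,2],"rotation":[0,0,0]},{"travel":[3,0,2],"rotation":[0,0,0]},{"travel":[0,0,0],"rotation":[0,0,0]}])

```text
time: 5.22
ee_pos: [0.5236, 0.2865, 0.3223]
ee_rot: [-2.222, -2.219, 0.006]
contact_force: [0.0, -0.5, -0.5]
gripper_width: 0.0857
grip_force: 0.0
```

```bash
python3 w.py w3 amber_jar red_coaster red_bottle; cat > top.py <<'E'
from h import *
import sys
# top.py shot x y r zlo zhi : circle of top face
z=np.load(sys.argv[1]+'.npz'); W=z['W']; x,y,r,lo,hi=map(float,sys.argv[2:7])
m=((np.hypot(W[...,0]-x,W[...,1]-y)<r)&(W[...,2]>lo)&(W[...,2]<hi)).astype(np.uint8)
cs=cv2.findContours(m,0,1)[0]; c=max(cs,key=cv2.contourArea)
p=W[c[:,0,1],c[:,0,0]]; w=W[m>0]; print('n',m.sum(),'mean',w.mean(0).round(4),'circ',np.round(cv2.minEnclosingCircle(p[:,:2].astype(np.float32))[0],4),'rect',cv2.minAreaRect((1000*p[:,:2]).astype(np.float32)),'z med',np.median(w[:,2]).round(4))
E
python3 top.py w3 .524 .4065 .035 .055 .075
```

```text
5.225 [0.5236 0.2865 0.3223] yaw 1.5693 j [ 0.5   0.19  0.13  1.52 -0.    2.07]
amber_jar [([0.5243, 0.4062, -0.0015], 0.69)]
red_coaster [([0.6282, 0.2262, -0.0009], 0.66)]
red_bottle [([0.3891, 0.2892, 0.0012], 0.91)]
n 2919 mean [0.5252 0.4064 0.062 ] circ [0.525  0.4065] rect ((525.2060546875, 406.3697509765625), (39.463287353515625, 39.225502014160156), 42.61239242553711) z med 0.062
```

View pics/w3.png

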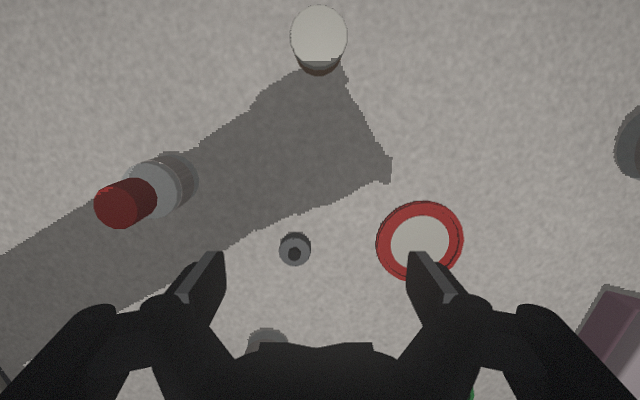

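The jar cap is at (319,34), the red bottle at (125,203) and the red coaster at (420,240). The measured jar top is 0.062 m, which matches the text.

>>> jog_arm(targets=[{"travel":[5,0.1,0],"rotation":[0,0,0]},{"travel":[5,0,1.5],"rotation":[0,0,0]},{"travel":[2,0,3],"rotation":[0,0,0]},{"travel":[0,0,4],"rotation":[0,0,0]},{"travel":[0,0,3.4],"rotation":[0,0,0]}])

```text
time: 6.05
ee_pos: [0.5249, 0.4059, 0.2051]
ee_rot: [2.223, 2.219, 0.001]
contact_force: [-0.4, -0.2, -0.1]
gripper_width: 0.0852
grip_force: 0.0
```

>>> jog_arm(targets=[{"travel":[0,0,0],"rotation":[0,0,0]},{"travel":[0,0,0],"rotation":[0,0,0]},{"travel":[0,0,0],"rotation":[0,0,0]},{"travel":[0,0,0],"rotation":[0,0,0]},{"travel":[0,0,0],"rotation":[0,0,0]}], hand=1, force=35)

```text
time: 6.68
ee_pos: [0.5251, 0.4067, 0.2085]
ee_rot: [2.222, 2.219, 0.006]
contact_force: [-0.0, -1.0, 6.5]
gripper_width: 0.0391
grip_force: 35.6
```

```bash
python3 top.py w3 .387 .293 .035 .088 .11; python3 - <<'E'
from h import *
z=np.load('w3.npz'); im,W=z['im'],z['W']; hsv=cv2.cvtColor(im,cv2.COLOR_RGB2HSV)
n=np.hypot(W[...,0]-.629,W[...,1]-.227)<.06
w=W[n&(hsv[...,1]>110)&((hsv[...,0]<12)|(hsv[...,0]>168))]; print(cv2.minEnclosingCircle(w[:,:2].astype(np.float32)),np.percentile(w[:,2],[10,50,90]))
E
```

```text
n 1736 mean [0.3877 0.2957 0.0946] circ [0.386  0.2949] rect ((385.8902587890625, 294.49310302734375), (31.641292572021484, 30.909629821777344), 51.63777542114258) z med 0.095
((0.6279836297035217, 0.22754493355751038), 0.04536011815071106) [0.0034649  0.00474584 0.00761145]
```

>>> jog_arm(targets=[{"travel":[0,0,-2],"rotation":[0,0,0]},{"travel":[0,0,-4],"rotation":[0,0,0]},{"travel":[0,0,-5],"rotation":[0,0,0]},{"travel":[-2,-0.3,-4],"rotation":[0,0,0]},{"travel":[-4,-0.8,-1],"rotation":[0,0,0]}])

```text
time: 7.3
ee_pos: [0.5133, 0.3468, 0.3705]
ee_rot: [2.22, 2.221, 0.009]
contact_force: [0.8, 0.2, -1.4]
gripper_width: 0.0388
grip_force: 35.6
```

>>> jog_arm(targets=[{"travel":[-5,-0.9,0],"rotation":[0,0,0]},{"travel":[-5,-0.9,0],"rotation":[0,0,0]},{"travel":[-5,-0.9,0],"rotation":[0,0,0]},{"travel":[-5,-0.9,0],"rotation":[0,0,0]},{"travel":[-5,-0.9,0],"rotation":[0,0,0]}])

```text
time: 7.92
ee_pos: [0.4673, 0.0951, 0.3676]
ee_rot: [2.221, 2.22, 0.003]
contact_force: [0.8, -1.2, -1.4]
gripper_width: 0.0389
grip_force: 35.5
```

>>> jog_arm(targets=[{"travel":[-5,-0.9,0],"rotation":[0,0,0]},{"travel":[-5,-0.9,0],"rotation":[0,0,0]},{"travel":[-5,-0.9,0],"rotation":[0,0,0]},{"travel":[-5,-0.9,0],"rotation":[0,0,0]},{"travel":[-5,-0.9,0],"rotation":[0,0,0]}])

```text
time: 8.55
ee_pos: [0.422, -0.1548, 0.3677]
ee_rot: [2.221, 2.219, 0.002]
contact_force: [1.5, -1.0, -1.3]
gripper_width: 0.039
grip_force: 35.5
```

>>> jog_arm(targets=[{"travel":[-4,-0.9,0],"rotation":[0,0,0]},{"travel":[-3,-0.6,0],"rotation":[0,0,0]},{"travel":[0,0,0],"rotation":[0,0,0]},{"travel":[0,0,0],"rotation":[0,0,0]},{"travel":[0,0,0],"rotation":[0,0,0]}])

```text
time: 9.18
ee_pos: [0.4079, -0.2226, 0.3663]
ee_rot: [2.221, 2.221, 0.0]
contact_force: [-0.5, 0.2, -1.5]
gripper_width: 0.0387
grip_force: 35.5
```

>>> jog_arm(targets=[{"travel":[-2,-0.3,0],"rotation":[0,0,0]},{"travel":[-2,-0.2,2],"rotation":[0,0,0]},{"travel":[0,0,5],"rotation":[0,0,0]},{"travel":[0,0,4],"rotation":[0,0,0]},{"travel":[0,0,2.2],"rotation":[0,0,0]}])

```text
time: 9.8
ee_pos: [0.4025, -0.2622, 0.2316]
ee_rot: [-2.219, -2.22, 0.001]
contact_force: [0.1, 0.5, -0.2]
gripper_width: 0.0388
grip_force: 35.5
```

>>> jog_arm(targets=[{"travel":[0,0,0.4],"rotation":[0,0,0]},{"travel":[0,0,0],"rotation":[0,0,0]},{"travel":[0,0,0],"rotation":[0,0,0]},{"travel":[0,0,0],"rotation":[0,0,0]},{"travel":[0,0,0],"rotation":[0,0,0]}])

```text
time: 10.42
ee_pos: [0.4029, -0.2634, 0.2302]
ee_rot: [2.222, 2.22, 0.0]
contact_force: [-0.2, -0.8, -1.0]
gripper_width: 0.0389
grip_force: 35.5
```

>>> jog_arm(targets=[{"travel":[0,0,0.7],"rotation":[0,0,0]},{"travel":[0,0,0.5],"rotation":[0,0,0]},{"travel":[0,0,0.2],"rotation":[0,0,0]},{"travel":[0,0,0.1],"rotation":[0,0,0]},{"travel":[0,0,0],"rotation":[0,0,0]}])

```text
time: 11.05
ee_pos: [0.4028, -0.2633, 0.2148]
ee_rot: [2.222, 2.22, 0.0]
contact_force: [0.2, -0.5, 0.4]
gripper_width: 0.0385
grip_force: 35.6
```

>>> jog_arm(targets=[{"travel":[0,0,0.1],"rotation":[0,0,0]},{"travel":[0,0,0],"rotation":[0,0,0]},{"travel":[0,0,0],"rotation":[0,0,0]},{"travel":[0,0,0],"rotation":[0,0,0]},{"travel":[0,0,0],"rotation":[0,0,0]}])

```text
time: 11.68
ee_pos: [0.4028, -0.2634, 0.2145]
ee_rot: [2.222, 2.22, 0.0]
contact_force: [-1.9, 0.6, 5.5]
gripper_width: 0.0393
grip_force: 36.1
```

>>> jog_arm(targets=[{"travel":[0,0,0],"rotation":[0,0,0]},{"travel":[0,0,0],"rotation":[0,0,0]},{"travel":[0,0,0],"rotation":[0,0,0]},{"travel":[0,0,0],"rotation":[0,0,0]},{"travel":[0,0,0],"rotation":[0,0,0]}], hand=0)

```text
time: 12.3
ee_pos: [0.4028, -0.2633, 0.2136]
ee_rot: [-2.223, -2.22, 0.0]
contact_force: [-0.0, 0.0, 0.1]
gripper_width: 0.0857
grip_force: 0.0
```

>>> jog_arm(targets=[{"travel":[0,0,-3],"rotation":[0,0,0]},{"travel":[0,0,-5],"rotation":[0,0,0]},{"travel":[0,0,-5],"rotation":[0,0,0]},{"travel":[0,0,-5],"rotation":[0,0,0]},{"travel":[0,0,0],"rotation":[0,0,0]}])

```text
time: 12.92
ee_pos: [0.403, -0.2635, 0.3977]
ee_rot: [2.218, 2.216, 0.002]
contact_force: [-0.3, 0.4, -0.6]
gripper_width: 0.0856
grip_force: 0.0
```

>>> jog_arm(targets=[{"travel":[-3,0,0],"rotation":[0,0,0.18]},{"travel":[-3,0,0],"rotation":[0,0,0.18]},{"travel":[-1,0,0],"rotation":[0,0,0.18]},{"travel":[0,0,0],"rotation":[0,0,0.14]},{"travel":[0,0,0],"rotation":[0,0,0]}])

```text
time: 13.55
ee_pos: [0.3937, -0.3323, 0.3928]
ee_rot: [-2.834, -1.352, 0.001]
contact_force: [-0.1, 0.2, -0.8]
gripper_width: 0.0848
grip_force: 0.0
```

```bash
python3 w.py w4 light_shield amber_jar; python3 top.py w4 .4027 -.2628 .035 .058 .08;  python3 top.py w4 .445 -.077 .05 .1 .12; python3 base.py w4
```

```text
13.55 [ 0.3937 -0.3323  0.3928] yaw 0.8904 j [-0.7   0.    0.06  1.63  0.    1.55]
light_shield []
amber_jar [([0.4009, -0.2626, 0.0041], 0.86)]
n 1462 mean [ 0.4035 -0.2637  0.068 ] circ [ 0.4031 -0.2637] rect ((403.2833251953125, -263.91143798828125), (38.501548767089844, 39.19149398803711), 50.234291076660156) z med 0.0681
ellipse ((280.5924377441406, 122.53031921386719), (47.04136657714844, 48.419551849365234), 51.123008728027344)
ring ctr [ 0.40660452 -0.26500526  0.06837429] mean [ 0.41579644 -0.26518258  0.00956615]
clip [ 0.45645198 -0.25199274  0.02177815] 415
clip [ 0.34926415 -0.27356515  0.02113502] 308
mid [ 0.40285808 -0.26277894  0.02145659] ang 0.1986049Traceback (most recent call last):
  File "top.py", line 6, in <module>
    cs=cv2.findContours(m,0,1)[0]; c=max(cs,key=cv2.contourArea)
                                     ~~~^^^^^^^^^^^^^^^^^^^^^^^^
ValueError: max() iterable argument is empty
```

View pics/w4.png

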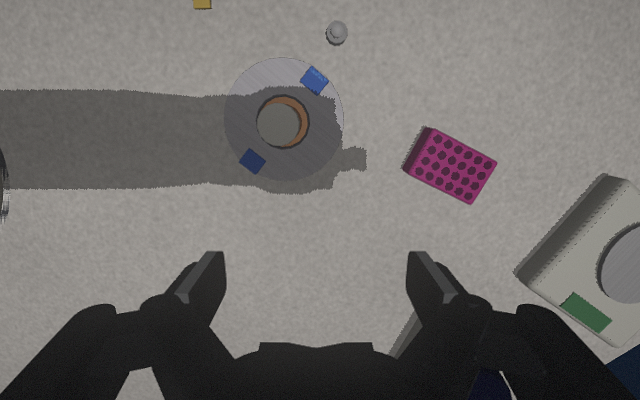

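The jar stands in the ring, its white cap at about (280,123) and top at 0.068 m. Clips are at (314,80) and (252,160). Next is the shield.

>>> jog_arm(targets=[{"travel":[3.5,-3,0],"rotation":[0,0,0]},{"travel":[4.5,-4,0],"rotation":[0,0,0]},{"travel":[4,-4,0],"rotation":[0,0,0]},{"travel":[1,-1,0],"rotation":[0,0,0]},{"travel":[0,0,0],"rotation":[0,0,0]}])

```text
time: 14.32
ee_pos: [0.3825, -0.1551, 0.3939]
ee_rot: [2.833, 1.356, 0.001]
contact_force: [0.4, 0.3, 0.0]
gripper_width: 0.0855
grip_force: 0.0
```

```bash
python3 w.py w5 light_shield green_bottle; python3 top.py w5 .445 -.077 .05 .1 .12; cat > bar.py <<'E'
from h import *
z=np.load('w5.npz'); im,W=z['im'],z['W']; hsv=cv2.cvtColor(im,cv2.COLOR_RGB2HSV)
w=W[(np.hypot(W[...,0]-.445,W[...,1]+.077)<.05)&(W[...,2]>.103)&(W[...,2]<.115)]
e,v=np.linalg.eigh(np.cov(w[:,:2].T)); print('ang',np.arctan2(v[1,1],v[0,1])%np.pi,w.mean(0),np.percentile(w[:,2],[5,95]))
w=W[(np.hypot(W[...,0]-.445,W[...,1]+.077)<.07)&(W[...,2]<.02)&(hsv[...,0]>18)&(hsv[...,0]<38)&(hsv[...,1]>110)]
if len(w)>8:
    k,l,cen=cv2.kmeans(w.astype(np.float32),2,None,(3,50,1e-5),5,cv2.KMEANS_PP_CENTERS); print(len(w),cen,cen.mean(0))
E
python3 bar.py
```

```text
14.325 [ 0.3825 -0.1551  0.3939] yaw 0.893 j [-0.39 -0.24 -0.15  1.66 -0.    1.86]
light_shield [([0.4418, -0.0788, -0.0002], 0.86)]
green_bottle []
n 1345 mean [ 0.4454 -0.0782  0.1069] circ [ 0.4448 -0.0789] rect ((444.8242492675781, -78.9286880493164), (55.880088806152344, 14.099102020263672), 50.88197708129883) z med 0.1069
ang 0.8947601886166782 [ 0.44539198 -0.07822857  0.10687989] [0.10537806 0.10819465]
173 [[ 0.42004797 -0.11756247  0.00540856]
 [ 0.41326138 -0.11218548  0.00514831]] [ 0.41665468 -0.11487398  0.00527844]
```

>>> jog_arm(targets=[{"travel":[4,0,0],"rotation":[0,0,0]},{"travel":[4,0,2],"rotation":[0,0,0]},{"travel":[1.9,0,4],"rotation":[0,0,0]},{"travel":[0,0,4],"rotation":[0,0,0]},{"travel":[0,0,3.5],"rotation":[0,0,0]}])

```text
time: 15.1
ee_pos: [0.445, -0.0795, 0.2567]
ee_rot: [-2.836, -1.351, 0.002]
contact_force: [-0.4, -0.3, 1.0]
gripper_width: 0.0853
grip_force: 0.0
```

>>> jog_arm(targets=[{"travel":[0,0,0],"rotation":[0,0,0]},{"travel":[0,0,0],"rotation":[0,0,0]},{"travel":[0,0,0],"rotation":[0,0,0]},{"travel":[0,0,0],"rotation":[0,0,0]},{"travel":[0,0,0],"rotation":[0,0,0]}], hand=1, force=70)

```text
time: 15.72
ee_pos: [0.445, -0.0788, 0.2599]
ee_rot: [2.834, 1.351, 0.002]
contact_force: [0.0, -1.7, 6.3]
gripper_width: 0.0126
grip_force: 69.0
```

>>> jog_arm(targets=[{"travel":[0,0,0],"rotation":[0,0,0]},{"travel":[0,0,0],"rotation":[0,0,0]},{"travel":[0,0,0],"rotation":[0,0,0]},{"travel":[0,0,0],"rotation":[0,0,0]},{"travel":[0,0,0],"rotation":[0,0,0]}])

```text
time: 16.35
ee_pos: [0.445, -0.0788, 0.2599]
ee_rot: [2.834, 1.351, 0.002]
contact_force: [-0.8, -0.7, 6.6]
gripper_width: 0.0123
grip_force: 69.0
```

>>> jog_arm(targets=[{"travel":[0,0,-2],"rotation":[0,0,0]},{"travel":[0,0,-4],"rotation":[0,0,0]},{"travel":[0,0,-4],"rotation":[0,0,-0.17]},{"travel":[0,0,-2],"rotation":[0,0,-0.17]},{"travel":[0,0,0],"rotation":[0,0,-0.17]}])

```text
time: 16.98
ee_pos: [0.4449, -0.0787, 0.3807]
ee_rot: [2.395, 2.029, 0.003]
contact_force: [0.0, -0.7, -1.4]
gripper_width: 0.0124
grip_force: 68.6
```

>>> jog_arm(targets=[{"travel":[0,0,0],"rotation":[0,0,0]},{"travel":[0,0,0],"rotation":[0,0,0]},{"travel":[0,0,0],"rotation":[0,0,0]},{"travel":[0,0,0],"rotation":[0,0,0]},{"travel":[0,0,0],"rotation":[0,0,0]}])

```text
time: 17.6
ee_pos: [0.4447, -0.0787, 0.3786]
ee_rot: [-2.403, -2.023, 0.0]
contact_force: [0.7, 0.6, -0.9]
gripper_width: 0.0124
grip_force: 68.6
```

```bash
cat > go.py <<'E'
from h import *
import sys
# go.py x y z -> shift in tool axes, cm
s=bot.read_state(); r=R.from_rotvec(s['ee_rot']).as_matrix(); g=np.array(list(map(float,sys.argv[1:4])))
print('pos',s['ee_pos'].round(4),'yaw',np.arctan2(r[1,0],r[0,0]).round(3),'tilt',np.arccos(-r[2,2]).round(4),'go cm',(100*r.T@(g-s['ee_pos'])).round(2))
E
python3 go.py .4028 -.263 .36
```

```text
pos [ 0.4447 -0.0787  0.3786] yaw 1.399 tilt 0.0002 go cm [-18.87  -0.98   1.86]
```

>>> jog_arm(targets=[{"travel":[-3.5,-0.2,0],"rotation":[0,0,0]},{"travel":[-4.5,-0.2,0],"rotation":[0,0,0]},{"travel":[-4.5,-0.2,0],"rotation":[0,0,0]},{"travel":[-4.5,-0.2,0],"rotation":[0,0,0]},{"travel":[-1.9,-0.2,0],"rotation":[0,0,0]}])

```text
time: 18.23
ee_pos: [0.4021, -0.2652, 0.3785]
ee_rot: [-2.405, -2.021, 0.0]
contact_force: [0.4, -0.3, -1.5]
gripper_width: 0.0127
grip_force: 68.5
```

>>> jog_arm(targets=[{"travel":[0,0,0],"rotation":[0,0,0]},{"travel":[0,0,2],"rotation":[0,0,0]},{"travel":[0,0,0],"rotation":[0,0,0]},{"travel":[0,0,0],"rotation":[0,0,0]},{"travel":[0,0,0],"rotation":[0,0,0]}])

```text
time: 18.85
ee_pos: [0.4029, -0.263, 0.3595]
ee_rot: [2.402, 2.024, 0.001]
contact_force: [0.5, 1.0, -1.6]
gripper_width: 0.0125
grip_force: 68.5
```

```bash
python3 go.py .4028 -.263 .2659; python3 - <<'E'
from h import *
im,d=get_image('side'); save(cv2.resize(im[100:220,310:470],None,fx=4,fy=4,interpolation=2),'s1.png')
E
```

```text
pos [ 0.4029 -0.263   0.3595] yaw 1.4 tilt 0.0011 go cm [-0.   -0.02  9.36]
```

View pics/s1.png

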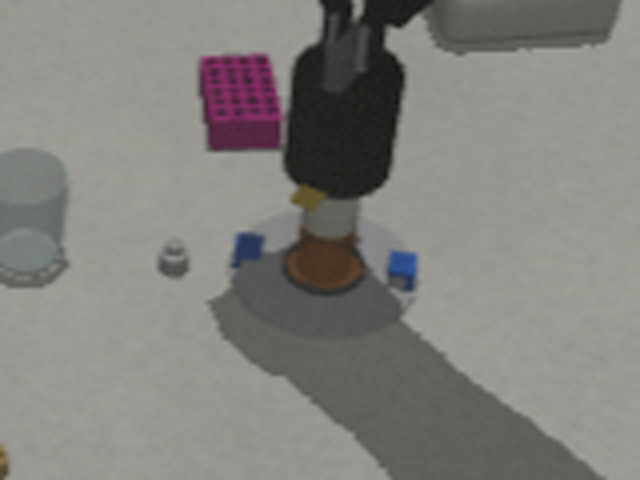

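The shield hangs upright over the jar (crop (345,110)). Its ear, at (308,197), points across the clip line running from (248,250) to (402,268). I'll lower it.

>>> jog_arm(targets=[{"travel":[0,0,1.5],"rotation":[0,0,0]},{"travel":[0,0,2.5],"rotation":[0,0,0]},{"travel":[0,0,2],"rotation":[0,0,0]},{"travel":[0,0,1],"rotation":[0,0,0]},{"travel":[0,0,0],"rotation":[0,0,0]}])

```text
time: 19.52
ee_pos: [0.4025, -0.2632, 0.2879]
ee_rot: [-2.402, -2.023, 0.001]
contact_force: [1.0, -0.1, -1.3]
gripper_width: 0.0128
grip_force: 68.6
```

>>> jog_arm(targets=[{"travel":[0,0,1],"rotation":[0,0,0]},{"travel":[0,0,0.7],"rotation":[0,0,0]},{"travel":[0,0,0.5],"rotation":[0,0,0]},{"travel":[0,0,0.2],"rotation":[0,0,0]},{"travel":[0,0,0],"rotation":[0,0,0]}])

```text
time: 20.15
ee_pos: [0.4026, -0.2633, 0.266]
ee_rot: [2.402, 2.023, 0.0]
contact_force: [-4.4, 2.3, 9.7]
gripper_width: 0.0125
grip_force: 70.0
```

>>> jog_arm(targets=[{"travel":[0,0,-0.1],"rotation":[0,0,0.1]},{"travel":[0,0,0],"rotation":[0,0,0.15]},{"travel":[0,0,0],"rotation":[0,0,0.15]},{"travel":[0,0,0],"rotation":[0,0,0.15]},{"travel":[0,0,0],"rotation":[0,0,0]}])

```text
time: 20.78
ee_pos: [0.4028, -0.2633, 0.266]
ee_rot: [2.861, 1.296, 0.001]
contact_force: [1.0, -0.6, 0.7]
gripper_width: 0.0127
grip_force: 68.9
```

>>> jog_arm(targets=[{"travel":[0,0,0],"rotation":[0,0,0.15]},{"travel":[0,0,0],"rotation":[0,0,0.15]},{"travel":[0,0,0],"rotation":[0,0,0.15]},{"travel":[0,0,0],"rotation":[0,0,0.15]},{"travel":[0,0,0],"rotation":[0,0,0.04]}])

```text
time: 21.4
ee_pos: [0.4029, -0.2633, 0.2659]
ee_rot: [3.124, 0.331, 0.001]
contact_force: [0.5, -0.2, -0.2]
gripper_width: 0.0127
grip_force: 68.9
```

```bash
python3 go.py .4028 -.263 .2659; python3 - <<'E'
from h import *
im,d=get_image('side'); save(cv2.resize(im[100:220,310:470],None,fx=4,fy=4,interpolation=2),'s2.png')
E
```

```text
pos [ 0.4029 -0.2633  0.2659] yaw 0.211 tilt 0.0009 go cm [-0.   -0.04  0.  ]
```

View pics/s2.png

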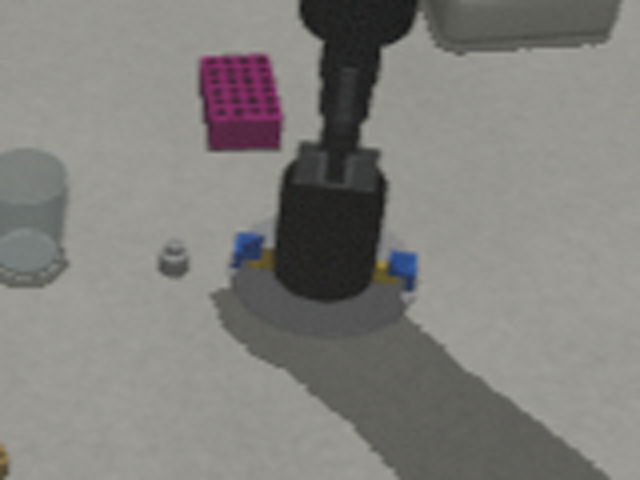

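Both ears, at (262,260) and (380,272), lie under the clips. Release, then on to the bottles.

>>> jog_arm(targets=[{"travel":[0,0,0],"rotation":[0,0,0]},{"travel":[0,0,0],"rotation":[0,0,0]},{"travel":[0,0,0],"rotation":[0,0,0]},{"travel":[0,0,0],"rotation":[0,0,0]},{"travel":[0,0,0],"rotation":[0,0,0]}], hand=0)

```text
time: 22.08
ee_pos: [0.4027, -0.2633, 0.2657]
ee_rot: [-3.124, -0.329, 0.0]
contact_force: [-0.5, -0.1, 0.1]
gripper_width: 0.0854
grip_force: 0.0
```

>>> jog_arm(targets=[{"travel":[0,0,-2],"rotation":[0,0,0]},{"travel":[0,0,-4],"rotation":[0,0,0]},{"travel":[0,0,-5],"rotation":[0,0,0]},{"travel":[0,0,-2],"rotation":[0,0,-0.18]},{"travel":[0,0,0],"rotation":[0,0,-0.18]}])

```text
time: 22.7
ee_pos: [0.4029, -0.2634, 0.3978]
ee_rot: [3.01, 0.891, 0.003]
contact_force: [0.1, -0.3, -1.2]
gripper_width: 0.0855
grip_force: 0.0
```

>>> jog_arm(targets=[{"travel":[0,0,0],"rotation":[0,0,-0.18]},{"travel":[0,0,0],"rotation":[0,0,-0.18]},{"travel":[0,0,0],"rotation":[0,0,-0.18]},{"travel":[0,0,0],"rotation":[0,0,-0.18]},{"travel":[0,0,0],"rotation":[0,0,-0.18]}])

```text
time: 23.32
ee_pos: [0.4027, -0.2633, 0.3957]
ee_rot: [2.324, 2.114, -0.0]
contact_force: [0.8, -0.2, -0.5]
gripper_width: 0.0853
grip_force: 0.0
```

>>> jog_arm(targets=[{"travel":[4,0.5,0],"rotation":[0,0,-0.1]},{"travel":[5,0.5,0],"rotation":[0,0,0]},{"travel":[5,0.5,0],"rotation":[0,0,0]},{"travel":[5,1,0],"rotation":[0,0,0]},{"travel":[5,2,0],"rotation":[0,0,0]}])

```text
time: 23.95
ee_pos: [0.4517, -0.0224, 0.3961]
ee_rot: [2.222, 2.22, 0.001]
contact_force: [1.0, -0.2, 0.3]
gripper_width: 0.0856
grip_force: 0.0
```

>>> jog_arm(targets=[{"travel":[1,2,0],"rotation":[0,0,0]},{"travel":[0,0,0],"rotation":[0,0,0]},{"travel":[0,0,0],"rotation":[0,0,0]},{"travel":[0,0,0],"rotation":[0,0,0]},{"travel":[0,0,0],"rotation":[0,0,0]}])

```text
time: 24.58
ee_pos: [0.4716, -0.0146, 0.3959]
ee_rot: [2.224, 2.219, 0.0]
contact_force: [0.3, 0.6, 0.6]
gripper_width: 0.0849
grip_force: 0.0
```

```bash
python3 w.py w6 green_bottle green_coaster; python3 top.py w6 .467 .0955 .035 .088 .11; python3 - <<'E'
from h import *
z=np.load('w6.npz'); im,W=z['im'],z['W']; hsv=cv2.cvtColor(im,cv2.COLOR_RGB2HSV)
n=np.hypot(W[...,0]-.671,W[...,1]-.021)<.06
w=W[n&(hsv[...,1]>80)&(hsv[...,0]>50)&(hsv[...,0]<90)]; print(len(w)); 
if len(w): print(cv2.minEnclosingCircle(w[:,:2].astype(np.float32)),w.mean(0))
im,d=get_image('top'); W=cloud('top',d)
m=(np.hypot(W[...,0]-.403,W[...,1]+.263)<.05)&(W[...,2]>.105)
w=W[m]; e,v=np.linalg.eigh(np.cov(w[:,:2].T)); print('shield bar',w.mean(0),np.arctan(v[1,1]/v[0,1]))
E
```

```text
24.575 [ 0.4716 -0.0146  0.3959] yaw 1.5687 j [-0.03 -0.1  -0.03  1.64 -0.    1.54]
green_bottle [([0.4661, 0.0936, -0.0003], 0.98)]
green_coaster [([0.6728, 0.0199, -0.0017], 0.66)]
n 1264 mean [0.4673 0.0947 0.095 ] circ [0.4671 0.0947] rect ((467.43780517578125, 94.78134155273438), (31.270322799682617, 30.63262176513672), 89.3487319946289) z med 0.0951
2257
((0.6736832857131958, 0.017577707767486572), 0.0468544065952301) [0.67269953 0.02090972 0.00522816]
shield bar [ 0.40291759 -0.26275202  0.11326088] 0.21486049257363238
```

>>> jog_arm(targets=[{"travel":[4,-0.2,0],"rotation":[0,0,0]},{"travel":[5,-0.2,1],"rotation":[0,0,0]},{"travel":[1.9,0,4],"rotation":[0,0,0]},{"travel":[0,0,4],"rotation":[0,0,0]},{"travel":[0,0,4],"rotation":[0,0,0]}])

```text
time: 25.4
ee_pos: [0.4679, 0.0953, 0.2645]
ee_rot: [2.221, 2.221, 0.0]
contact_force: [0.4, -0.2, -1.3]
gripper_width: 0.0856
grip_force: 0.0
```

>>> jog_arm(targets=[{"travel":[0,0,2],"rotation":[0,0,0]},{"travel":[0,0,0.9],"rotation":[0,0,0]},{"travel":[0,0,0],"rotation":[0,0,0]},{"travel":[0,0,0],"rotation":[0,0,0]},{"travel":[0,0,0],"rotation":[0,0,0]}])

```text
time: 26.02
ee_pos: [0.4683, 0.095, 0.2376]
ee_rot: [2.222, 2.22, 0.002]
contact_force: [-0.8, 0.0, 0.5]
gripper_width: 0.0853
grip_force: 0.0
```

>>> jog_arm(targets=[{"travel":[0,0,0],"rotation":[0,0,0]},{"travel":[0,0,0],"rotation":[0,0,0]},{"travel":[0,0,0],"rotation":[0,0,0]},{"travel":[0,0,0],"rotation":[0,0,0]},{"travel":[0,0,0],"rotation":[0,0,0]}], hand=1, force=40)

```text
time: 26.65
ee_pos: [0.468, 0.095, 0.2368]
ee_rot: [2.223, 2.22, 0.0]
contact_force: [-0.7, -0.5, 2.0]
gripper_width: 0.0305
grip_force: 39.6
```

>>> jog_arm(targets=[{"travel":[0,0,-2],"rotation":[0,0,0]},{"travel":[0,0,-4],"rotation":[0,0,0]},{"travel":[-1.5,4,-2],"rotation":[0,0,0]},{"travel":[-1.5,4,0],"rotation":[0,0,0]},{"travel":[-1.5,4,0],"rotation":[0,0,0]}])

```text
time: 27.28
ee_pos: [0.5893, 0.0494, 0.3167]
ee_rot: [2.222, 2.22, 0.001]
contact_force: [1.0, 0.6, -1.1]
gripper_width: 0.0308
grip_force: 40.2
```

>>> jog_arm(targets=[{"travel":[-1.5,4,0],"rotation":[0,0,0]},{"travel":[-1.5,4.4,0],"rotation":[0,0,0]},{"travel":[0,0,0],"rotation":[0,0,0]},{"travel":[0,0,2],"rotation":[0,0,0]},{"travel":[0,0,1],"rotation":[0,0,0]}])

```text
time: 27.9
ee_pos: [0.6714, 0.02, 0.2854]
ee_rot: [-2.221, -2.22, 0.002]
contact_force: [-0.3, 0.3, -0.6]
gripper_width: 0.031
grip_force: 40.4
```

>>> jog_arm(targets=[{"travel":[0,0,1],"rotation":[0,0,0]},{"travel":[0,0,0.5],"rotation":[0,0,0]},{"travel":[0,0,0],"rotation":[0,0,0]},{"travel":[0,0,0],"rotation":[0,0,0]},{"travel":[0,0,0],"rotation":[0,0,0]}])

```text
time: 28.52
ee_pos: [0.6721, 0.0198, 0.2722]
ee_rot: [2.222, 2.22, 0.001]
contact_force: [0.0, 0.0, -0.9]
gripper_width: 0.0311
grip_force: 40.4
```

```bash
python3 go.py .672 .0205 .2408
```

```text
pos [0.6721 0.0198 0.2722] yaw 1.57 tilt 0.0008 go cm [ 0.07 -0.01  3.14]
```

>>> jog_arm(targets=[{"travel":[0.1,0,1.5],"rotation":[0,0,0]},{"travel":[0,0,0.8],"rotation":[0,0,0]},{"travel":[0,0,0.4],"rotation":[0,0,0]},{"travel":[0,0,0.3],"rotation":[0,0,0]},{"travel":[0,0,0],"rotation":[0,0,0]}])

```text
time: 29.15
ee_pos: [0.672, 0.0208, 0.2416]
ee_rot: [-2.222, -2.22, 0.0]
contact_force: [0.4, 0.4, -1.7]
gripper_width: 0.0308
grip_force: 40.4
```

>>> jog_arm(targets=[{"travel":[0,0,0.2],"rotation":[0,0,0]},{"travel":[0,0,0],"rotation":[0,0,0]},{"travel":[0,0,0],"rotation":[0,0,0]},{"travel":[0,0,0],"rotation":[0,0,0]},{"travel":[0,0,0],"rotation":[0,0,0]}])

```text
time: 29.78
ee_pos: [0.672, 0.0208, 0.2409]
ee_rot: [2.222, 2.22, 0.002]
contact_force: [-2.0, 0.1, 5.8]
gripper_width: 0.0308
grip_force: 40.9
```

>>> jog_arm(targets=[{"travel":[0,0,0],"rotation":[0,0,0]},{"travel":[0,0,0],"rotation":[0,0,0]},{"travel":[0,0,0],"rotation":[0,0,0]},{"travel":[0,0,0],"rotation":[0,0,0]},{"travel":[0,0,0],"rotation":[0,0,0]}], hand=0)

```text
time: 30.4
ee_pos: [0.672, 0.0208, 0.2396]
ee_rot: [-2.222, -2.22, 0.0]
contact_force: [-0.8, 0.1, -1.4]
gripper_width: 0.0854
grip_force: 0.0
```

>>> jog_arm(targets=[{"travel":[0,0,-3],"rotation":[0,0,0]},{"travel":[0,0,-5],"rotation":[0,0,0]},{"travel":[2,-2,-5],"rotation":[0,0,0]},{"travel":[3,-5,-2],"rotation":[0,0,0]},{"travel":[3,-5,0],"rotation":[0,0,0]}])

```text
time: 31.02
ee_pos: [0.551, 0.1015, 0.3917]
ee_rot: [2.222, 2.218, 0.005]
contact_force: [-0.1, 1.3, 0.6]
gripper_width: 0.0853
grip_force: 0.0
```

>>> jog_arm(targets=[{"travel":[3,-5,0],"rotation":[0,0,0]},{"travel":[3,-5,0],"rotation":[0,0,0]},{"travel":[3,-5,0],"rotation":[0,0,0]},{"travel":[0,-1.5,0],"rotation":[0,0,0]},{"travel":[0,0,0],"rotation":[0,0,0]}])

```text
time: 31.65
ee_pos: [0.3867, 0.1911, 0.3902]
ee_rot: [2.221, 2.221, 0.002]
contact_force: [0.9, 0.1, 0.7]
gripper_width: 0.0854
grip_force: 0.0
```

```bash
python3 w.py w7 red_bottle; python3 top.py w7 .386 .2945 .035 .088 .11;python3 go.py .386 .2945 .237;  python3 - <<'E'
from h import *
im,d=get_image('top'); W=cloud('top',d)
w=W[(np.hypot(W[...,0]-.672,W[...,1]-.02)<.035)&(W[...,2]>.09)]; print('green cap',w.mean(0),len(w))
E
```

```text
31.65 [0.3867 0.1911 0.3902] yaw 1.571 j [ 0.46 -0.2  -0.13  1.64 -0.    2.03]
red_bottle [([0.3863, 0.2909, 0.0015], 0.64)]
n 1285 mean [0.3854 0.2945 0.095 ] circ [0.3852 0.2945] rect ((385.4255676269531, 294.5575256347656), (31.27161407470703, 30.961811065673828), 25.43479347229004) z med 0.095
pos [0.3879 0.1907 0.3897] yaw 1.569 tilt 0.0006 go cm [10.37 -0.22 15.27]
green cap [0.67071299 0.01933765 0.09927251] 133
```

Green bottle stands on its coaster (cap top 0.099 m). Red bottle measured at (0.3855, 0.2945).

>>> jog_arm(targets=[{"travel":[4,-0.2,0],"rotation":[0,0,0]},{"travel":[5,0,1],"rotation":[0,0,0]},{"travel":[1.4,0,4],"rotation":[0,0,0]},{"travel":[0,0,4],"rotation":[0,0,0]},{"travel":[0,0,4],"rotation":[0,0,0]}])

```text
time: 32.42
ee_pos: [0.3863, 0.2949, 0.2577]
ee_rot: [-2.224, -2.219, 0.002]
contact_force: [0.8, -0.1, -0.0]
gripper_width: 0.0856
grip_force: 0.0
```

>>> jog_arm(targets=[{"travel":[0,0,1.5],"rotation":[0,0,0]},{"travel":[0,0,0.7],"rotation":[0,0,0]},{"travel":[0,0,0],"rotation":[0,0,0]},{"travel":[0,0,0],"rotation":[0,0,0]},{"travel":[0,0,0],"rotation":[0,0,0]}])

```text
time: 33.05
ee_pos: [0.3855, 0.2953, 0.2386]
ee_rot: [2.222, 2.22, 0.002]
contact_force: [0.2, 0.5, 0.7]
gripper_width: 0.0856
grip_force: 0.0
```

>>> jog_arm(targets=[{"travel":[0,0,0],"rotation":[0,0,0]},{"travel":[0,0,0],"rotation":[0,0,0]},{"travel":[0,0,0],"rotation":[0,0,0]},{"travel":[0,0,0],"rotation":[0,0,0]},{"travel":[0,0,0],"rotation":[0,0,0]}], hand=1, force=40)

```text
time: 33.67
ee_pos: [0.3852, 0.2951, 0.2379]
ee_rot: [-2.222, -2.22, -0.0]
contact_force: [-0.7, 0.5, 2.8]
gripper_width: 0.0309
grip_force: 39.6
```

>>> jog_arm(targets=[{"travel":[0,0,-2],"rotation":[0,0,0]},{"travel":[0,0,-4],"rotation":[0,0,0]},{"travel":[-1,4,-2],"rotation":[0,0,0]},{"travel":[-1.2,4,0],"rotation":[0,0,0]},{"travel":[-1.2,4,0],"rotation":[0,0,0]}])

```text
time: 34.3
ee_pos: [0.5064, 0.2606, 0.3177]
ee_rot: [2.222, 2.221, 0.0]
contact_force: [-0.7, 0.1, -1.3]
gripper_width: 0.0308
grip_force: 40.0
```

>>> jog_arm(targets=[{"travel":[-1.2,4,0],"rotation":[0,0,0]},{"travel":[-1.2,4,0],"rotation":[0,0,0]},{"travel":[-1,4.3,0],"rotation":[0,0,0]},{"travel":[0,0,2],"rotation":[0,0,0]},{"travel":[0,0,1],"rotation":[0,0,0]}])

```text
time: 34.92
ee_pos: [0.6283, 0.2265, 0.2855]
ee_rot: [-2.222, -2.219, 0.004]
contact_force: [0.4, 1.2, -0.8]
gripper_width: 0.0308
grip_force: 40.1
```

>>> jog_arm(targets=[{"travel":[0,0,1],"rotation":[0,0,0]},{"travel":[0,0,0.5],"rotation":[0,0,0]},{"travel":[0,0,0],"rotation":[0,0,0]},{"travel":[0,0,0],"rotation":[0,0,0]},{"travel":[0,0,0],"rotation":[0,0,0]}])

```text
time: 35.55
ee_pos: [0.6282, 0.2269, 0.2733]
ee_rot: [2.222, 2.22, 0.001]
contact_force: [-0.2, -0.4, -0.4]
gripper_width: 0.0309
grip_force: 40.1
```

```bash
python3 go.py .6285 .227 .2419
```

```text
pos [0.6282 0.2269 0.2733] yaw 1.57 tilt 0.0009 go cm [0.01 0.03 3.14]
```

>>> jog_arm(targets=[{"travel":[0,0,1.5],"rotation":[0,0,0]},{"travel":[0,0,0.8],"rotation":[0,0,0]},{"travel":[0,0,0.4],"rotation":[0,0,0]},{"travel":[0,0,0.3],"rotation":[0,0,0]},{"travel":[0,0,0],"rotation":[0,0,0]}])

```text
time: 36.17
ee_pos: [0.6282, 0.2268, 0.2426]
ee_rot: [-2.222, -2.22, 0.0]
contact_force: [-1.0, -0.9, -0.2]
gripper_width: 0.0309
grip_force: 40.2
```

>>> jog_arm(targets=[{"travel":[0,0,0.2],"rotation":[0,0,0]},{"travel":[0,0,0],"rotation":[0,0,0]},{"travel":[0,0,0],"rotation":[0,0,0]},{"travel":[0,0,0],"rotation":[0,0,0]},{"travel":[0,0,0],"rotation":[0,0,0]}])

```text
time: 36.8
ee_pos: [0.6283, 0.2269, 0.2419]
ee_rot: [2.222, 2.22, 0.002]
contact_force: [-2.2, 0.1, 6.0]
gripper_width: 0.0309
grip_force: 40.7
```

>>> jog_arm(targets=[{"travel":[0,0,0],"rotation":[0,0,0]},{"travel":[0,0,0],"rotation":[0,0,0]},{"travel":[0,0,0],"rotation":[0,0,0]},{"travel":[0,0,0],"rotation":[0,0,0]},{"travel":[0,0,0],"rotation":[0,0,0]}], hand=0)

```text
time: 37.42
ee_pos: [0.6282, 0.2268, 0.2406]
ee_rot: [-2.222, -2.22, 0.0]
contact_force: [-0.3, -0.2, -0.6]
gripper_width: 0.0852
grip_force: 0.0
```

>>> jog_arm(targets=[{"travel":[0,0,-3],"rotation":[0,0,0]},{"travel":[0,0,-5],"rotation":[0,0,0]},{"travel":[0,0,-5],"rotation":[0,0,0]},{"travel":[0,-4,-2],"rotation":[0,0,0]},{"travel":[0,-5,0],"rotation":[0,0,0]}])

```text
time: 38.05
ee_pos: [0.5379, 0.2269, 0.3924]
ee_rot: [2.223, 2.219, 0.005]
contact_force: [-0.6, 0.3, 0.4]
gripper_width: 0.0854
grip_force: 0.0
```

>>> jog_arm(targets=[{"travel":[0,-5,0],"rotation":[0,0,0]},{"travel":[0,-5,0],"rotation":[0,0,0]},{"travel":[0,0,0],"rotation":[0,0,0]},{"travel":[0,0,0],"rotation":[0,0,0]},{"travel":[0,0,0],"rotation":[0,0,0]}])

```text
time: 38.67
ee_pos: [0.439, 0.2271, 0.3905]
ee_rot: [-2.223, -2.22, 0.0]
contact_force: [0.4, -0.5, -0.4]
gripper_width: 0.0854
grip_force: 0.0
```

```bash
python3 - <<'E'
from h import *
im,d=get_image('top'); W=cloud('top',d)
for n,x,y,r,z in [('red cap',.6285,.227,.035,.09),('green cap',.672,.02,.035,.09),('bar',.403,-.263,.05,.105)]:
    w=W[(np.hypot(W[...,0]-x,W[...,1]-y)<r)&(W[...,2]>z)]; e,v=np.linalg.eigh(np.cov(w[:,:2].T)); print(n,w.mean(0).round(4),len(w),np.arctan(v[1,1]/v[0,1]).round(3))
for t in ['tube_rack','beaker','red_coaster','green_coaster','red_bottle','green_bottle']: print(t,[(np.round(q['at'],3),q['confidence']) for q in pinpoint(t,'top')[:1]])
im,d=get_image('side'); save(im,'s3.png')
E
```

```text
red cap [0.6272 0.2239 0.0983] 135 0.579
green cap [0.6706 0.0195 0.0993] 132 0.236
bar [ 0.4026 -0.2627  0.1134] 157 0.216
tube_rack [(array([ 0.517, -0.42 , -0.002]), 0.67)]
beaker [(array([ 0.612, -0.202,  0.   ]), 0.62)]
red_coaster [(array([ 0.629,  0.224, -0.002]), 0.72)]
green_coaster [(array([ 0.668,  0.021, -0.001]), 0.89)]
red_bottle [(array([0.625, 0.226, 0.007]), 0.71)]
green_bottle [(array([0.672, 0.019, 0.005]), 0.93)]
```

View pics/s3.png

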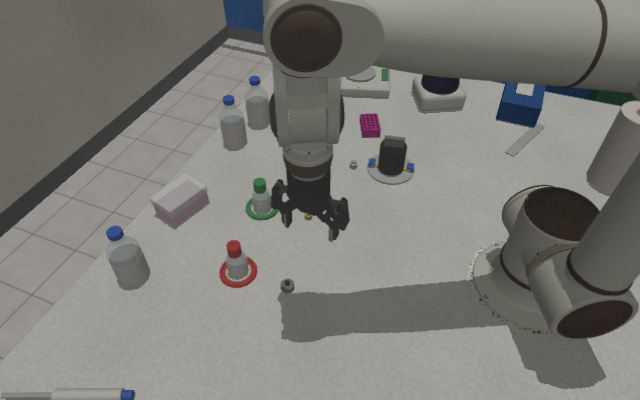

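Both bottles stand centred on their coasters (red at (237,262), green at (261,197)), and the shield is locked on the base at (392,160). The rack and beaker haven't moved, and the gripper is clear.

```bash
python3 -c "
from workcell import hand_in
print(hand_in())"
```

```text
the job is handed in; nothing more can be done
None
```

I handed the job in at about 39 s of the 109 s limit, and no verdict was reported back. My last camera check showed both bottles standing on their own coasters, the shield fully down over the jar with its ears under the clips, and the rack and beaker where they started.

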